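Lay the Z-bent bar in the V-notch stand

ROBOT

A 7-joint arm with a two-finger parallel gripper is mounted at the origin on the work surface. World frame = base frame: x ahead of the robot, y to its left, z up, the work surface at z = 0. Lengths are in m, angles in rad, forces in N, time in s.
With the tool pointing down it reaches from about 0.425 to 1.025 m from the base axis. Payload 9.4 kg.
Tool frame: the origin (TCP) lies midway between the tips of the shut fingers; the grasp point (between the pads) lies 19 mm behind it (grip_depth is the distance from the TCP to the grasp point, in m); z points along the fingers, y is the direction in which the jaws open and shut (so a half turn about z gives the same grasp; the last joint's range is limited). The gripper opens to 85 mm and grips with 20 to 120 N. Pads are 22 mm wide; open, the fingers measure 114 mm over their backs; the gripper's body (76 mm by 85 mm) begins 54 mm behind the grasp point. The pads swing forward as they close: fully open they stand 13 mm farther back than shut.
Start: joints at [1.106, 0.599, -0.003, 1.599, 0.002, 0.943, -0.08], TCP at [0.274, -0.671, 0.231] pointing down, gripper open.
Joint ranges: [-2.57, 2.57], [-0.35, 1.97], [-1.29, 1.29], [0.11, 2.56], [-1.05, 4.19], [0.11, 1.86], [-2.63, 2.63]. Speed limits (rad/s): [2.22, 2.22, 3.01, 3.01, 3.14, 3.14, 3.14].

INTERFACE

Orientations are given as a 3x3 rotation matrix whose columns are the frame's x, y, z axes.
In Python, from workcell import * gives the robot as it stands.
- The arm moves only by the tool step_arm, never from a script. Its argument "motion" is a list of rows, each a list of 2 entries, a list of its own where there are three numbers: the shift along the tool's x, y, z in cm, then the turn about the tool's z in degrees. In form: [[[x, y, z], yaw], ...]. A call has 1 to 10 rows; each row is the pose to reach, as a shift and turn from the pose measured when the call began, along the tool's axes at that moment; what a row does not reach only later rows make up. A row lasts 1/8 s, in which the tool goes at most 62.5 mm and 10.7 degrees, less where a joint would pass 70% of its speed; a pose out of reach is approached as far as the arm can. A call with a gripper value outside its range is refused whole. "jaw" is the opening in per cent of the stroke, from 0 (shut) to 100 (fully open), set as the call begins (left out, the last holds). The fingers move at their own pace and stop on an object; the grip force is fixed at half the most. Time passes only in rows, so rows that repeat a pose let the fingers close. It gives the time, the measured TCP pose, the force and the opening at its end, in the units of the state.
- get_obs(): the state, without advancing time (a new reading comes with each control period).
- grab_frame(name): name is "scene" or "top" or "wrist"; returns the picture (480x640x3 uint8, red, green, blue); there is no depth.
- camera_info(name): a dict with "mtx" (3x3 intrinsics, pixels), "k1" (the pictures are not rectified: a ray, as slopes to the right and down, at radius r is drawn at 1 + k1 r^2 times it, then the intrinsics apply), "position" and "attitude" of the camera in the world. Camera axes: x right, y down, z forward; pixel columns grow to the right and rows downward; lengths in m; the calibration is good to about 2 mm. A picture is of the moment at which its call begins: read the wrist's pose just before it. camera_info takes no time and is no camera call; for the wrist camera it gives the pose at the moment of the call.
- hand_in(): hands the job in, once; it reports no verdict.
The state is a dict: "clock": time; "qpos": joint angles; "qd": joint speeds; "effort": joint torques, N m; "tool_pos": TCP position; "tcp_rot": TCP orientation; "force": force on the tool from outside, world axes, zero at the start; "torque": the same for the moment, N m; "width": finger opening in m.
Only numpy, scipy, OpenCV 4.12 (cv2) and the standard library are available. Lean on these libraries where they do the work, as an engineer would, in place of code of your own. Each camera call takes 0.05 s, during which the arm holds its last target. There are 200 camera calls.

TASK

Pick up the Z-bent steel bar from the bench and turn it so that its two parallel legs line up with the two notches of the V-notch stand, then lower it in - do not drop it - so that it lies level with both of its end legs resting at the bottom of the notches, and let go. Leave the U-bent bar where it lies.

Things in the scene. Friction and masses are not known exactly. Their poses are not given: they have to be found in the camera images.
- zbar: Bare steel bar, 16 mm round, 0.23 kg, bent flat into a Z, lying on the bench. Middle piece 120 mm long along its y; from its +y end a 100 mm leg runs to -x (tip at -100, +60 mm), from its -y end one to +x (tip at +100, -60 mm). Origin: centre of the middle piece and of mass, on the bar's centre line, 8 mm above the bench at first; z up. A half turn gives the same bar. Grip it across the middle.
- stand_seat (a point): Fixed stand: two posts with open V heads of bare metal on a dark 10 mm foot. Point: 69 mm above the bench, midway between the notches, where the bar's origin lies once seated (bar x along stand x, either way). V grooves run along x, 40 mm long, middles at (-75, +60) and (+75, -60) mm; mouth 46 mm wide, walls at 55 deg, bottom 55 and rims 88 mm above the bench. Free for fingers between posts.
- ubar: The U-bent bar, same steel and thickness: middle piece 120 mm long, two legs of 90 mm running the same way; flat on the bench. Does not fit the stand; stays where it lies. Origin: between its legs, 30 mm from the middle piece, towards the open side (body +x).
Things that resemble listed ones, but are neither listed nor needed, are in the scene too. Leave any purple look-alike of the zbar alone.

How it is judged:
At the end, for the whole second after the job is handed in: The Z-bent bar rests in the stand: its middle within 20 mm along the grooves, 12 mm across them and 10 mm in height of the seat point, turned and level to within 10 degrees, released and at rest (x of zbar in the frame of stand_seat between -0.02 and 0.02 m and y of zbar in the frame of stand_seat between -0.012 and 0.012 m and z of zbar in the frame of stand_seat between -0.01 and 0.01 m and angle between the x axis of zbar and the x axis of stand_seat, either way round below 0.175 rad and angle between the z axis of zbar and the z axis of stand_seat, either way round below 0.175 rad and linear speed of zbar below 0.02 m/s); the robot touches nothing.
It fails at once if the U-bent bar was moved by more than 30 mm (distance of ubar from where it was at the start of the episode above 0.03 m).
It fails at once if the Z-bent bar was dropped (moving faster than 0.7 m/s out of the fingers) (linear speed of zbar above 0.7 m/s and contact force between zbar and the fingers below 0.1 N).
It also fails if it takes over 38 s, if anything falls off the work surface, if the arm or the gripper's body presses on something with over 40 N, if the wrist force passes 120 N, or if a joint passes its speed limit or range.

## Working session

There is one attempt and no reset: what is moved stays moved. The work goes in short steps, Python scripts to look and compute and a tool call to move; the robot and the scene stay as the last step left them, time stands still between calls to the robot, and variables do not carry over. Pictures are saved under pics/ and viewed, about 8 in all and at most 12, crops included, and the job is handed in when it is done.

Besides the shell and the picture viewer there is one more tool, called after "Call:" as a command line: name --argument value ..., lists and objects as JSON in quotes. step_arm: Moves the arm, as the interface text tells. Its arguments: {"type":"object","properties":{"motion":{"type":"array"},"jaw":{"type":"number"}},"required":["motion"]}

```bash
mkdir -p pics; ls; cat > h.py <<'E'
from workcell import *
import numpy as np, cv2
def save(im,n): cv2.imwrite('pics/'+n,cv2.cvtColor(im,cv2.COLOR_RGB2BGR))
def ray(ci,uv):
    K=np.array(ci['mtx']);d=np.array([(uv[0]-K[0,2])/K[0,0],(uv[1]-K[1,2])/K[1,1]]);s=d.copy()
    for _ in range(20): s=d/(1+ci['k1']*(s@s))
    return np.array(ci['position']),np.array(ci['attitude'])@np.array([s[0],s[1],1])
def onplane(ci,uv,z):
    p,d=ray(ci,uv);return p+d*(z-p[2])/d[2]
def proj(ci,P):
    c=np.array(ci['attitude']).T@(np.array(P)-np.array(ci['position']));s=c[:2]/c[2];s=s*(1+ci['k1']*(s@s))
    K=np.array(ci['mtx']);return np.array([K[0,0]*s[0]+K[0,2],K[1,1]*s[1]+K[1,2]])
E
python3 - <<'E'
from h import *
np.set_printoptions(precision=3,suppress=True)
for n in ['scene','top','wrist']:
    ci=camera_info(n);print(n,{k:np.array(v).tolist() for k,v in ci.items()})
    im=grab_frame(n);np.save(f'pics/{n}0.npy',im);save(im,n+'0.png')
print(get_obs())
E
```

```text
pics
scene {'mtx': [[529.2193726404125, 0.0, 314.43874632731377], [0.0, 529.2193726404125, 229.96067277322746], [0.0, 0.0, 1.0]], 'k1': -0.15146658334638083, 'position': [1.0114107040381655, 0.6732008859580463, 0.9029674795553501], 'attitude': [[-0.8786211013952137, 0.31607454242507277, -0.357941117802695], [0.47751805525270985, 0.5796640629393136, -0.6602772758806391], [-0.0012112352090968516, -0.7510568938286024, -0.660236378232675]]}
top {'mtx': [[586.1872503550717, 0.0, 319.8655836677457], [0.0, 586.1872503550717, 245.1133547753546], [0.0, 0.0, 1.0]], 'k1': -0.009994541512403247, 'position': [0.3920472358798582, -0.13270855398612577, 1.248218115834658], 'attitude': [[-0.01721711786465745, -0.9896945910882398, 0.14215550366804725], [-0.9997873925039558, 0.018654547675715387, 0.008785080600398789], [-0.011346393373029836, -0.14197402657421593, -0.9898053521454248]]}
wrist {'mtx': [[331.94499719189014, 0.0, 318.9705268413513], [0.0, 331.94499719189014, 239.67369746915608], [0.0, 0.0, 1.0]], 'k1': -0.027818784757494844, 'position': [0.34941252553290947, -0.6408425409446475, 0.37353390661515423], 'attitude': [[0.3775743983395122, -0.8794962460711392, -0.2896962665712608], [-0.9259791165818878, -0.35878930099444467, -0.11761340546953827], [-0.0004993723857012296, 0.31266050380354954, -0.949864811427673]]}
{'clock': 0.15, 'qpos': array([ 1.106,  0.6  , -0.003,  1.6  ,  0.002,  0.943, -0.08 ]), 'qd': array([-0.002,  0.   ,  0.002, -0.003,  0.   , -0.001, -0.001]), 'effort': array([  0.003, -77.7  ,   1.567, -25.824,   0.012,   0.007,  -0.   ]), 'tool_pos': array([ 0.274, -0.671,  0.231]), 'tcp_rot': array([[ 0.926,  0.378, -0.001],
       [ 0.378, -0.926,  0.001],
       [-0.   , -0.001, -1.   ]]), 'force': array([-0.858, -0.512,  0.496]), 'torque': array([-0.051, -0.048, -0.01 ]), 'width': 0.08513495506644406}
```

View pics/top0.png

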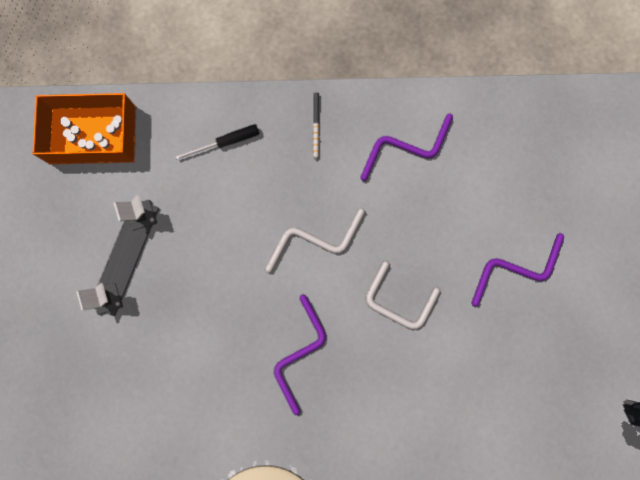

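View pics/scene0.png

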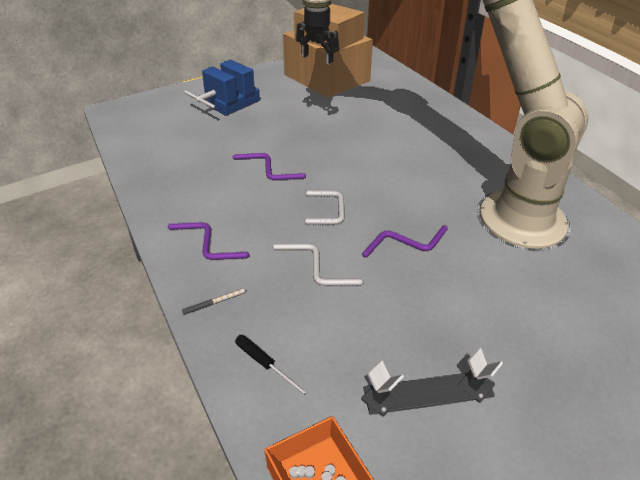

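The plain-steel Z bar is centred near (316,241) in the top view. Things that could be mistaken for it:
- purple Zs at (408,147), (518,268) and (300,353)
- the steel U at (400,300)

The stand heads are at (130,210) and (92,298). I'll measure the bar and the stand and check both in one close crop.

```bash
python3 - <<'E'
from h import *
np.set_printoptions(precision=4,suppress=True)
im=np.load('pics/top0.npy');ci=camera_info('top')
g=im.astype(int);mn=g.min(2);sat=g.max(2)-mn
m=((mn>165)&(sat<40)).astype(np.uint8)
m[:90]=0
n,lab,st,cen=cv2.connectedComponentsWithStats(m)
for i in range(1,n):
    if st[i,4]>60:
        c,_=cv2.findContours((lab==i).astype(np.uint8),0,2)
        ap=cv2.approxPolyDP(max(c,key=len),4,True)[:,0]
        print(st[i],cen[i],ap.tolist())
    
print('z', [onplane(ci,p,.008) for p in [(268,270),(291,232),(341,250),(362,211)]])
a=cv2.resize(im[185:325,70:170],None,fx=4,fy=4,interpolation=cv2.INTER_CUBIC)
b=cv2.resize(im[185:325,260:370],None,fx=3,fy=4,interpolation=cv2.INTER_CUBIC)
save(np.hstack([a,b]),'crop1.png')
E
```

```text
[ 61 117   9   9  61] [ 64.7869 121.3934] [[63, 117], [61, 123], [68, 125]]
[107 116  14  16 114] [113.8246 123.7632] [[119, 116], [108, 131], [118, 125]]
[ 63 126  15  15 126] [ 70.4444 132.881 ] [[76, 126], [64, 131], [69, 140]]
[ 78 140  15   8  90] [ 85.3333 143.4778] [[78, 142], [92, 146], [91, 141]]
[174 142  42  17 112] [192.4196 150.5357] [[215, 143], [174, 157]]
[373 167  11  16  66] [378.0758 174.5455] [[378, 167], [373, 178], [377, 174], [383, 182]]
[462 166  29  36 300] [475.68 184.1 ] [[487, 168], [475, 166], [462, 178], [469, 182], [462, 194], [468, 189], [472, 201], [477, 196], [469, 185], [475, 177], [475, 185], [478, 182], [484, 191], [480, 192], [490, 194], [475, 171]]
[114 174  29  44 375] [132.3947 192.4267] [[115, 174], [123, 180], [119, 185], [130, 179], [128, 185], [132, 182], [138, 188], [131, 199], [137, 217], [142, 209], [135, 174], [126, 179], [125, 174]]
[218 176  22  15 121] [227.8017 183.281 ] [[218, 183], [223, 189], [229, 182], [230, 188], [239, 186], [231, 184], [232, 176]]
[110 198  10  24  79] [115.3544 208.6962] [[115, 198], [110, 204], [118, 221]]
[265 209  98  62 722] [313.8407 239.3255] [[362, 210], [337, 247], [298, 229], [286, 230], [265, 269], [291, 232], [340, 250]]
[366 262  73  66 709] [397.9224 301.8166] [[383, 262], [367, 302], [408, 326], [418, 326], [437, 288], [411, 323], [371, 300], [387, 264]]
[314 271  17  12  83] [321.1205 275.9157] [[314, 274], [321, 282], [330, 275]]
[ 95 284  11  21 133] [100.2782 293.7444] [[100, 284], [95, 287], [101, 304], [105, 298]]
[ 75 290   8  21  61] [ 78.5902 299.7049] [[76, 290], [81, 310]]
z [array([ 0.5188, -0.0105,  0.008 ]), array([ 0.5998, -0.0603,  0.008 ]), array([ 0.5588, -0.1666,  0.008 ]), array([ 0.6427, -0.2137,  0.008 ])]
```

View pics/crop1.png

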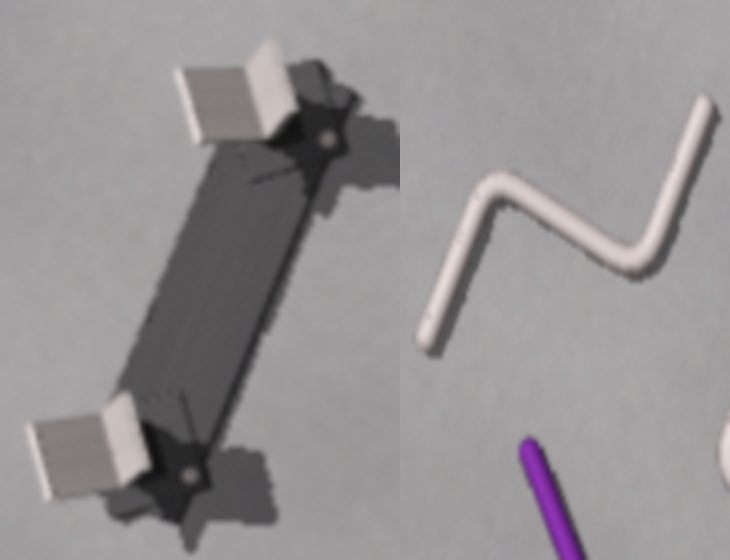

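The crop shows the steel Z lying free, with its corners near (292,231) and (341,249). The stand's two V heads have groove bottoms at about crop (247,65)-(268,138) and (105,413)-(130,483). I'll turn these into positions.

```bash
python3 - <<'E'
from h import *
np.set_printoptions(precision=4,suppress=True)
ci=camera_info('top')
f=lambda p,z:onplane(ci,(70+(p[0]-1.5)/4,185+(p[1]-1.5)/4),z)
H=[dict(l=[(180,68),(200,143)],b=[(247,65),(268,138)],r=[(273,40),(297,108)]),
   dict(l=[(29,424),(47,499)],b=[(105,413),(130,483)],r=[(126,392),(151,466)])]
ms=[]
for h in H:
    for k,z in (('l',.088),('b',.055),('r',.088)):
        p,q=f(h[k][0],z),f(h[k][1],z);print(k,p,q,np.linalg.norm(p-q),(p+q)/2, np.degrees(np.arctan2(*(q-p)[1::-1])))
        h[k+'m']=(p+q)/2
    m=(h['lm']+h['rm'])/2;print('rim mid',m,'mouth',np.linalg.norm(h['lm']-h['rm']));ms.append(m)
d=ms[0]-ms[1];print('dist',np.linalg.norm(d),'seat',(ms[0]+ms[1])/2)
# stand frame: head A=(-75,60) or (75,-60)
yaw=np.arctan2(d[1],d[0])-np.arctan2(-60,75);print('stand yaw',np.degrees(yaw),'(or +180)')
d=H[0]['bm']-H[1]['bm'];print('from bottoms',(H[0]['bm']+H[1]['bm'])/2,np.linalg.norm(d),np.degrees(np.arctan2(d[1],d[0])-np.arctan2(-60,75)))
# zbar
im=np.load('pics/top0.npy');g=im.astype(int);mn=g.min(2)
m=((mn>150)&(g.max(2)-mn<40)).astype(np.uint8);n,lab,st,c=cv2.connectedComponentsWithStats(m)
i=lab[241,316]; print(st[i],c[i]) 
ys,xs=np.where(lab==i);P=np.array([onplane(ci,(x,y),.008)[:2] for x,y in zip(xs,ys)]);c=P.mean(0);print('z centre',c)
# corners, from the crop
g=lambda p:onplane(ci,(260+(p[0]-400-1)/3,185+(p[1]-1.5)/4),.008)
A,B,T1,T2=g((500,187)),g((635,256)),g((426,345)),g((705,100))
print('corners',A,B,np.linalg.norm(A-B),'mid',(A+B)/2,'legs',np.linalg.norm(T1-A),np.linalg.norm(T2-B),'tipmid',(T1+T2)/2)
yd=A-B;print('mid-piece dir yaw',np.degrees(np.arctan2(yd[1],yd[0])));d=T2-B;print('leg dir',np.degrees(np.arctan2(d[1],d[0])));d=A-T1;print('leg dir',np.degrees(np.arctan2(d[1],d[0])))
print('T1-T2 dir x-axis angle',np.degrees(np.arctan2(*(T2-T1)[1::-1])-np.arctan2(-60,100)),np.linalg.norm(T1-T2))
E
```

```text
l [0.6558 0.2931 0.088 ] [0.6168 0.2816 0.088 ] 0.04060952337387745 [0.6363 0.2873 0.088 ] -163.60881364766806
b [0.6642 0.27   0.055 ] [0.6252 0.2579 0.055 ] 0.04084473773614239 [0.6447 0.264  0.055 ] -162.7626904758328
r [0.6694 0.246  0.088 ] [0.6339 0.2328 0.088 ] 0.03786404679372754 [0.6516 0.2394 0.088 ] -159.62156044148153
rim mid [0.644  0.2633 0.088 ] mouth 0.05035799949395983
l [0.4763 0.3628 0.088 ] [0.439  0.3523 0.088 ] 0.038763586228749994 [0.4576 0.3575 0.088 ] -164.25626030883137
b [0.4836 0.3379 0.055 ] [0.4477 0.3238 0.055 ] 0.038599738607697526 [0.4657 0.3308 0.055 ] -158.51477242925446
r [0.4914 0.3147 0.088 ] [0.4544 0.3009 0.088 ] 0.03947171992348221 [0.4729 0.3078 0.088 ] -159.55880475953464
rim mid [0.4653 0.3327 0.088 ] mouth 0.051971235240075554
dist 0.1916951549882206 seat [0.5546 0.298  0.088 ]
stand yaw 17.455389729612666 (or +180)
from bottoms [0.5552 0.2974 0.055 ] 0.19109150287851398 18.174923733697973
[     0     73    640    407 230221] [331.2147 285.5712]
z centre [ 0.4898 -0.144 ]
corners [ 0.601  -0.0646  0.008 ] [ 0.5619 -0.1603  0.008 ] 0.10341783532756035 mid [ 0.5814 -0.1124  0.008 ] legs 0.09964458124587823 0.09871660306208466 tipmid [ 0.5813 -0.1118  0.008 ]
mid-piece dir yaw 67.74471179027323
leg dir -31.84713271504487
leg dir -32.39862345292357
T1-T2 dir x-axis angle -26.405128718639578 0.2389003931785153
```

Checks against the given sizes:

| Quantity | Measured | Should be |
|---|---|---|
| Post spacing | 191.7 mm | 192.1 mm |
| Leg length | about 99 mm | 100 mm |

- **Seat:** about (0.555, 0.298), yaw about 17.8°.
- **Bar:** about (0.581, -0.112), yaw about -27°.

Next I move above the bar.

Call:
step_arm --motion '[[[4,-3.2,0],-4],[[9,-7.2,0],-8],[[14,-11.2,0],-12],[[19,-15.2,0],-16],[[24,-19.2,0],-20],[[29,-23.2,1],-25],[[34,-27.2,2],-30],[[39,-31.2,3],-35],[[43,-34.8,4],-38],[[45.5,-37,5],-41]]' --jaw 70

```text
clock: 1.4
tool_pos: [0.5565, -0.1529, 0.1806]
tcp_rot: [[0.446, 0.895, -0.0], [0.895, -0.446, 0.002], [0.002, -0.001, -1.0]]
force: [0.6, -0.8, 0.1]
width: 0.0597
```

Call:
step_arm --motion '[[[2,1.0,0],0],[[2,1.0,0],0]]'

```text
clock: 1.65
tool_pos: [0.576, -0.1387, 0.1809]
tcp_rot: [[0.446, 0.895, 0.001], [0.895, -0.446, 0.002], [0.002, -0.0, -1.0]]
force: [0.1, -1.2, -0.3]
width: 0.0598
```

```bash
python3 - <<'E'
from h import *
np.set_printoptions(precision=4,suppress=True)
o=get_obs();ci=camera_info('wrist');im=grab_frame('wrist');save(im,'w1.png')
print(o['clock'],o['tool_pos'],o['tcp_rot'],o['qpos'],o['force'])
print('zbar pred px',proj(ci,[.581,-.112,.008]),'pos',ci['position'])
E
```

```text
1.65 [ 0.576  -0.1387  0.1809] [[ 0.4457  0.8952  0.001 ]
 [ 0.8952 -0.4457  0.0021]
 [ 0.0023 -0.0001 -1.    ]] [ 0.296   0.5097 -0.2221  1.9483  0.1641  0.7001 -0.4865] [ 0.0732 -1.239  -0.3365]
zbar pred px [309.9613 190.6469] pos [ 0.6128 -0.0675  0.3241]
```

View pics/w1.png

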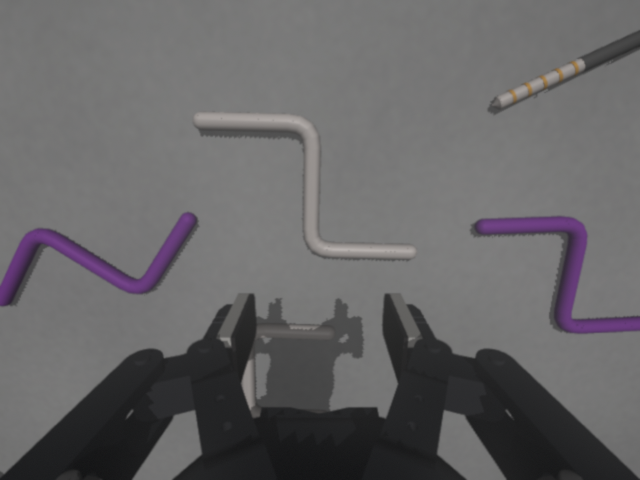

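The wrist picture shows the steel Z centred near (311,188), as predicted. Its middle piece runs (311,150)-(312,225), almost along the tool's x, and the fingers are clear. I'll work out the final shift.

```bash
python3 - <<'E'
from h import *
np.set_printoptions(precision=4,suppress=True)
o=get_obs();ci=camera_info('wrist');im=cv2.imread('pics/w1.png').astype(int)
mn=im.min(2);m=((mn>128)&(im.max(2)-mn<35)).astype(np.uint8)
n,lab,st,c=cv2.connectedComponentsWithStats(m);i=lab[188,311];print(st[i],c[i])
ys,xs=np.where(lab==i);P=np.array([onplane(ci,(x,y),.010)[:2] for x,y in zip(xs,ys)]);print('mean',P.mean(0))
def leg(sel):
    vx,vy,x,y=cv2.fitLine(P[sel].astype(np.float32),2,0,.01,.01).ravel();return np.degrees(np.arctan(vy/vx)),(x,y)
print('mid',leg((ys>150)&(ys<225)),'left',leg((xs<285)&(ys<140)),'right',leg((xs>335)&(ys>235)))
h=lambda p:onplane(ci,p,.008)[:2]
print('tips mid',(h((197,119))+h((414,252)))/2)
R=o['tcp_rot'];t=P.mean(0)
for t in (P.mean(0),(h((197,119))+h((414,252)))/2):
    print(R.T@(np.r_[t,.003]-o['tool_pos'])*100)
E
```

```text
[ 194  112  222  145 3628] [305.2718 179.8572]
mean [ 0.5813 -0.1056]
mid (np.float32(61.646328), (np.float32(0.5823686), np.float32(-0.11130504))) left (np.float32(-28.30245), (np.float32(0.5533922), np.float32(-0.027322672))) right (np.float32(-28.321875), (np.float32(0.6110443), np.float32(-0.19599895)))
tips mid [ 0.5821 -0.1134]
[ 3.3628 -0.9593 17.787 ]
[ 2.7039 -0.5421 17.7859]
```

Call:
step_arm --motion '[[[2.7,-0.55,2],1.8],[[2.7,-0.55,7],1.8],[[2.7,-0.55,12],1.8],[[2.7,-0.55,15],1.8],[[2.7,-0.55,16.5],1.8],[[2.7,-0.55,17.3],1.8],[[2.7,-0.55,17.7],1.8],[[2.7,-0.55,17.7],1.8]]'

```text
clock: 2.7
tool_pos: [0.5824, -0.1136, 0.0045]
tcp_rot: [[0.475, 0.88, 0.001], [0.88, -0.475, 0.001], [0.002, 0.0, -1.0]]
force: [-1.0, 1.0, 0.5]
width: 0.0598
```

Call:
step_arm --motion '[[[0,0,0],0],[[0,0,0],0],[[0,0,0],0],[[0,0,0],0],[[0,0,0],0],[[0,0,0],0]]' --jaw 0

```text
clock: 3.45
tool_pos: [0.5825, -0.1136, 0.0052]
tcp_rot: [[0.475, 0.88, 0.002], [0.88, -0.475, 0.001], [0.002, 0.001, -1.0]]
force: [-1.8, 0.7, 6.4]
width: 0.0135
```

The width is 13.5 mm where the bar is 16 mm thick, and the force is 6 N upward. The pads have probably caught the bar above its centre line, so I'll reopen and go lower.

Call:
step_arm --motion '[[[0,0,0],0],[[0,0,0.1],0],[[0,0,0.3],0],[[0,0,0.45],0],[[0,0,0.45],0]]' --jaw 35

```text
clock: 4.08
tool_pos: [0.5823, -0.1136, 0.0005]
tcp_rot: [[0.475, 0.88, 0.001], [0.88, -0.475, 0.001], [0.001, 0.0, -1.0]]
force: [-0.3, -0.3, 0.3]
width: 0.0299
```

Call:
step_arm --motion '[[[0,0,0],0],[[0,0,0],0],[[0,0,0],0],[[0,0,0],0]]' --jaw 0

```text
clock: 4.58
tool_pos: [0.5824, -0.1136, 0.0007]
tcp_rot: [[0.475, 0.88, 0.001], [0.88, -0.475, 0.001], [0.001, 0.001, -1.0]]
force: [-1.6, -0.0, 4.6]
width: 0.0135
```

The width is the same at a different height, so that is pad compliance and not the grip height. I'll lift and check.

Call:
step_arm --motion '[[[0,0,-0.5],0],[[0,0,-1.5],0],[[0,0,-3],0],[[0,0,-6],0],[[0,0,-10],0],[[0,0,-13],0],[[0,0,-15],0],[[0,0,-15],0]]'

```text
clock: 5.58
tool_pos: [0.583, -0.1139, 0.153]
tcp_rot: [[0.476, 0.88, 0.005], [0.88, -0.476, 0.0], [0.003, 0.004, -1.0]]
force: [-0.2, 0.5, -3.4]
width: 0.0132
```

```bash
python3 - <<'E'
from h import *
np.set_printoptions(precision=4,suppress=True)
o=get_obs();ci=camera_info('wrist');im=grab_frame('wrist');save(im,'w2.png')
print(o['tool_pos'],o['force'],o['torque'],o['width'],o['qpos'])
R=o['tcp_rot'];
for h in (0,.008):print(h,proj(ci,o['tool_pos']-R[:,2]*h))
d=np.array([.555,.298,.15])-o['tool_pos'];print(R.T@d*100)
E
```

```text
[ 0.583  -0.1139  0.153 ] [-0.1872  0.4991 -3.4402] [-0.0063  0.0332 -0.0331] 0.013161723120385006 [ 0.2399  0.5456 -0.2063  1.971   0.1786  0.6371 -0.5762]
0 [316.7091 304.8882]
0.008 [316.6036 313.5069]
[ 34.9063 -22.0543   0.2953]
```

View pics/w2.png

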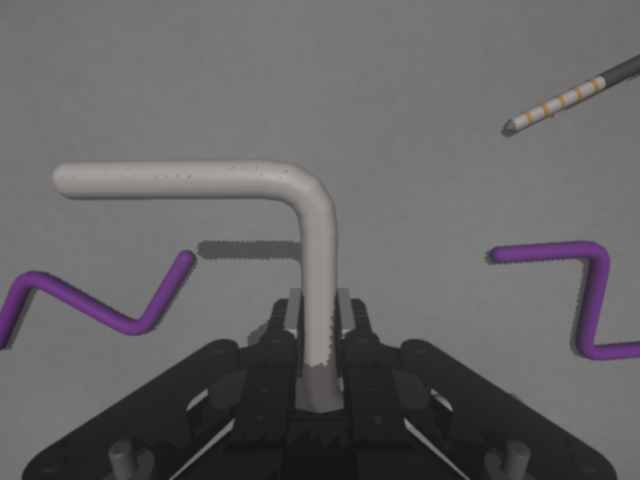

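The bar is held across its middle, with the far leg at row 180 and its corner near (318,185). I'll compare that leg with the prediction for a level bar, using the scene camera as well.

```bash
python3 - <<'E'
from h import *
np.set_printoptions(precision=4,suppress=True)
o=get_obs();ci=camera_info('wrist');R=o['tcp_rot'];T=o['tool_pos']
for x,y in ((60,-30),(60,-80),(60,-100),(30,0)):
  for z in (-7,3,-17):print(x,y,z,proj(ci,T+R@np.array([x,y,z])/1000))
E
```

```text
60 -30 -7 [242.875  183.2879]
60 -30 3 [247.8411 179.8301]
60 -30 -17 [237.1638 187.2669]
60 -80 -7 [122.444  183.8623]
60 -80 3 [135.0838 180.3633]
60 -80 -17 [107.9617 187.8844]
60 -100 -7 [ 75.3752 184.2111]
60 -100 3 [ 90.8815 180.6869]
60 -100 -17 [ 57.6533 188.2592]
30 0 -7 [316.3674 251.9901]
30 0 3 [316.5194 244.5092]
30 0 -17 [316.1942 260.5183]
```

Call:
step_arm --motion '[[[2,-1.2,0],-3],[[5,-3.2,0],-8],[[9,-5.7,0],-13],[[13,-8.2,0],-18],[[17,-10.7,0],-23],[[21,-13.2,0],-28],[[25,-15.8,0],-34],[[29,-18.3,0],-39],[[32.5,-20.5,0],-43],[[34.2,-21.6,0],-45]]'

```text
clock: 6.88
tool_pos: [0.553, 0.2933, 0.1508]
tcp_rot: [[-0.292, 0.956, 0.001], [0.956, 0.292, 0.001], [0.001, 0.001, -1.0]]
force: [0.6, 0.2, -2.6]
width: 0.0137
```

```bash
python3 - <<'E'
from h import *
np.set_printoptions(precision=4,suppress=True)
o=get_obs();R=o['tcp_rot'];T=o['tool_pos'];print(o['clock'],T,R,o['force'],o['width'])
a=grab_frame('scene');b=grab_frame('top');save(a,'s3.png');save(b,'t3.png')
save(np.hstack([cv2.resize(a[240:440,330:530],(400,400),interpolation=2),cv2.resize(b[150:350,20:220],(400,400),interpolation=2)]),'c3.png')
P=[(60,-100),(60,0),(-60,0),(-60,100)]
for n in('scene','top'):
    ci=camera_info(n)
    for x,y in P:
        p=proj(ci,T+R@np.array([x,y,-7])/1000)
        print(n,x,y,p,'crop',(p-([330,240] if n=='scene' else [20,150]))*2+([0,0] if n=='scene' else [400,0]))
E
```

```text
6.875 [0.553  0.2933 0.1508] [[-0.292   0.9564  0.0011]
 [ 0.9564  0.292   0.0015]
 [ 0.0011  0.0015 -1.    ]] [ 0.5824  0.2094 -2.5577] 0.013677954738861872
scene 60 -100 [500.6013 327.267 ] crop [341.2026 174.5339]
scene 60 0 [470.919  361.1524] crop [281.838  242.3048]
scene -60 0 [414.5937 323.0811] crop [169.1874 166.1623]
scene -60 100 [379.123  356.4565] crop [ 98.246  232.9131]
top 60 -100 [ 82.3268 307.3853] crop [524.6537 314.7707]
top 60 0 [ 68.9508 256.7118] crop [497.9015 213.4236]
top -60 0 [130.0085 237.2316] crop [620.017  174.4632]
top -60 100 [116.2816 188.2005] crop [592.5632  76.401 ]
```

View pics/c3.png

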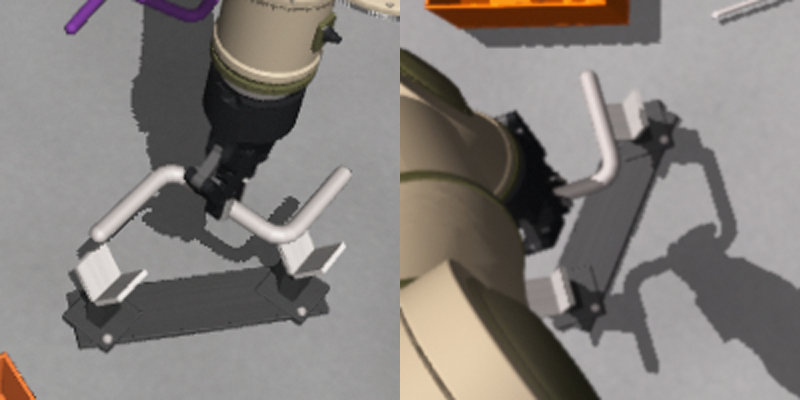

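In both views the tips lie within about 4 px of the level-bar prediction: scene crop (348,171) and (97,237), top crop (588,73). So the bar is level and well held. Before lowering, I'll cross-check the seat in the scene view.

```bash
python3 - <<'E'
from h import *
np.set_printoptions(precision=1,suppress=True)
ci=camera_info('scene');y=np.radians(17.8);c,s=np.cos(y),np.sin(y)
a=cv2.imread('pics/s3.png')[290:420,350:520];k=4.6;a=cv2.resize(a,None,fx=k,fy=k,interpolation=2)
for hx,hy in((-75,60),(75,-60)):
  for yy,z in((23,88),(0,55),(-23,88)):
    q=[]
    for e in(-20,20):
      X,Y=(hx+e)/1e3,(hy+yy)/1e3
      q.append((proj(ci,[.555+c*X-s*Y,.298+s*X+c*Y,z/1e3])-[350,290]+.5)*k)
    cv2.line(a,tuple(int(v) for v in q[0]),tuple(int(v) for v in q[1]),(0,0,255),1)
cv2.imwrite('pics/ov.png',a)
o=get_obs();print(o['tcp_rot'].T@(np.array([.555,.2975,.1])-o['tool_pos'])*100)
E
```

```text
[0.4 0.3 5.1]
```

View pics/ov.png

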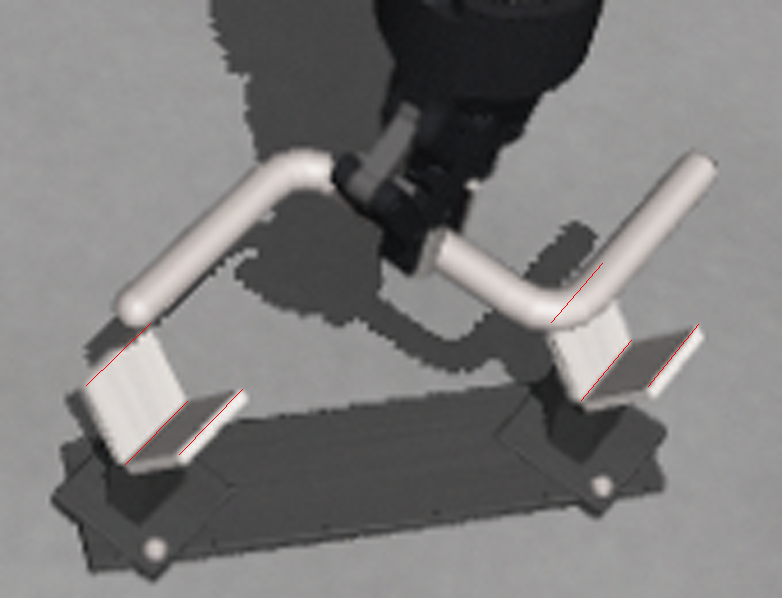

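The projected grooves and rims (red) lie on the heads, so the stand pose is confirmed. I'll align and lower, the last part slowly.

Call:
step_arm --motion '[[[0.2,0.2,0.5],-0.8],[[0.35,0.3,1.5],-0.8],[[0.35,0.3,2.5],-0.8],[[0.35,0.3,4],-0.8],[[0.35,0.3,5.5],-0.8],[[0.35,0.3,7],-0.8],[[0.35,0.3,7.8],-0.8],[[0.35,0.3,8.2],-0.8],[[0.35,0.3,8.5],-0.8]]'

```text
clock: 8.1
tool_pos: [0.5555, 0.2972, 0.066]
tcp_rot: [[-0.304, 0.953, 0.002], [0.953, 0.304, 0.002], [0.001, 0.002, -1.0]]
force: [-0.4, -0.8, -2.6]
width: 0.0136
```

Call:
step_arm --motion '[[[0,0,0.1],0],[[0,0,0.2],0],[[0,0,0.3],0],[[0,0,0.35],0]]'

```text
clock: 8.6
tool_pos: [0.5556, 0.2974, 0.0627]
tcp_rot: [[-0.304, 0.953, 0.002], [0.953, 0.304, 0.002], [0.002, 0.003, -1.0]]
force: [-0.5, 0.6, -1.1]
width: 0.0131
```

```bash
python3 - <<'E'
from h import *
np.set_printoptions(precision=4,suppress=True)
o=get_obs();R=o['tcp_rot'];T=o['tool_pos'];print(o['clock'],T,o['force'],o['torque'],o['width'])
a=grab_frame('scene');b=grab_frame('top')
save(np.hstack([cv2.resize(a[270:420,350:520],(454,400),interpolation=2),cv2.resize(b[180:330,60:190],(346,400),interpolation=2)]),'c4.png')
E
```

```text
8.6 [0.5556 0.2974 0.0627] [-0.5083  0.639  -1.0662] [ 0.1991  0.1779 -0.0556] 0.013088925929529682
```

View pics/c4.png

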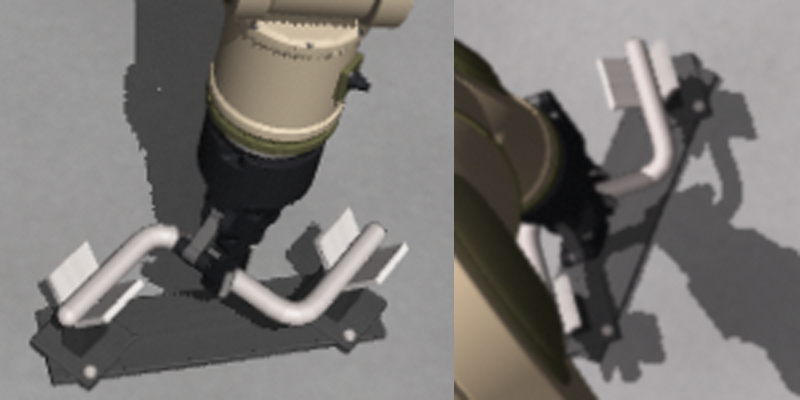

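Both legs lie in the notches (scene crop (65,315) to (160,235) and (375,230) to (300,305)), and the force shows first contact. I'll lower a little further.

Call:
step_arm --motion '[[[0,0,0.05],0],[[0,0,0.1],0],[[0,0,0.1],0]]'

```text
clock: 9.07
tool_pos: [0.5556, 0.298, 0.0619]
tcp_rot: [[-0.304, 0.953, 0.002], [0.953, 0.304, 0.003], [0.002, 0.003, -1.0]]
force: [-0.7, 3.1, 0.1]
width: 0.0134
```

Call:
step_arm --motion '[[[0.1,0,0.05],0],[[0.1,0,0.1],0],[[0.1,0,0.1],0]]'

```text
clock: 9.45
tool_pos: [0.5557, 0.2982, 0.0616]
tcp_rot: [[-0.304, 0.953, 0.003], [0.953, 0.304, 0.002], [0.001, 0.004, -1.0]]
force: [-1.2, -2.1, 8.2]
width: 0.0136
```

It is seated: 8 N upward, with the bar centre at about 0.0689 m against the wanted 0.069 m. I'll open and withdraw straight up.

Call:
step_arm --motion '[[[0,0,0],0],[[0,0,0],0],[[0,0,0],0],[[0,0,0],0]]' --jaw 50

```text
clock: 9.95
tool_pos: [0.5556, 0.2982, 0.0614]
tcp_rot: [[-0.304, 0.953, 0.003], [0.953, 0.304, 0.002], [0.001, 0.003, -1.0]]
force: [0.7, -0.2, -0.5]
width: 0.0429
```

Call:
step_arm --motion '[[[0,0,-1],0],[[0,0,-2.5],0],[[0,0,-5],0],[[0,0,-9],0],[[0,0,-13],0],[[0,0,-16],0],[[-5,0,-17],0],[[-10,0,-17],0],[[-15,0,-17],0],[[-20,0,-17],0]]'

```text
clock: 11.2
tool_pos: [0.6162, 0.1058, 0.2328]
tcp_rot: [[-0.304, 0.953, 0.004], [0.953, 0.304, 0.002], [0.001, 0.005, -1.0]]
force: [0.2, 0.5, 0.4]
width: 0.0425
```

Call:
step_arm --motion '[[[-5,0,0],0],[[-10,0,0],0],[[-15,0,0],0],[[-15,0,0],0]]'

```text
clock: 11.7
tool_pos: [0.6624, -0.0428, 0.2334]
tcp_rot: [[-0.297, 0.955, 0.005], [0.955, 0.297, -0.0], [-0.002, 0.005, -1.0]]
force: [-0.4, 0.8, -0.8]
width: 0.0427
```

```bash
python3 - <<'E'
from h import *
np.set_printoptions(precision=4,suppress=True)
o=get_obs();print(o['clock'],o['tool_pos'],o['force'])
a=grab_frame('scene');b=grab_frame('top');y=np.radians(17.8);c,s=np.cos(y),np.sin(y)
out=[]
for n,im,(u,v,w,h) in(('scene',a,(350,290,170,150)),('top',b,(60,180,140,150))):
    ci=camera_info(n);k=4 if n=='top' else 2.6;k=2.65
    q=cv2.resize(im[v:v+h,u:u+w],None,fx=k,fy=k,interpolation=2)
    pts=[(proj(ci,[.555+c*X-s*Y,.298+s*X+c*Y,.069])-[u,v]+.5)*k for X,Y in((-.1,.06),(0,.06),(0,-.06),(.1,-.06))]
    cv2.polylines(q,[np.int32(pts)],False,(255,0,0),1);out.append(q)
save(np.hstack(out),'c5.png')
d=cv2.absdiff(b,np.load('pics/top0.npy')).max(2);print('ubar area change',(d[255:335,360:445]>40).sum())
E
```

```text
11.7 [ 0.6624 -0.0428  0.2334] [-0.4371  0.7544 -0.7737]
ubar area change 4398
```

View pics/c5.png

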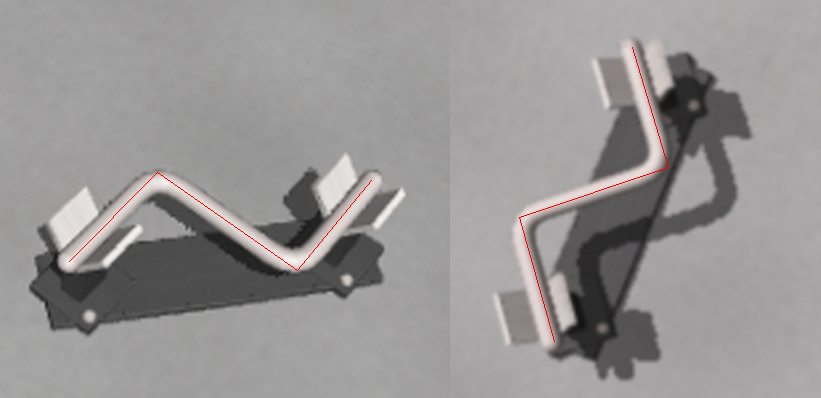

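In both views the bar lies on the predicted seated centre line. The U-bar difference in the top view is probably the arm or its shadow, so I'll check it in the scene camera and then hand in.

```bash
python3 - <<'E'
from h import *
ci=camera_info('scene');a=grab_frame('scene');z=np.load('pics/scene0.npy')
for im in(z,a):
    g=im[182:232,298:352].astype(int);m=(g.min(2)>160).astype(np.uint8);ys,xs=np.where(m);print(len(xs),xs.mean()+298,ys.mean()+182)
o=get_obs();print(o['clock'],o['force'],abs(o['qd']).max());hand_in()
E
```

```text
401 326.4339152119701 207.45137157107231
110 337.2909090909091 216.95454545454544
11.85 [-0.96392841  1.35343115 -0.04897509] 0.017349436197954874
the job is handed in; nothing more can be done
```

The job is handed in, at about 11.9 s of the 38 s allowed. The Z-bent bar was gripped across its middle, turned about 46°, lowered into both notches and released. `hand_in()` reports no verdict.

- **Seating:** Just before release the stand took the bar's weight (8 N upward). The bar's centre was then at about (0.556, 0.298, 0.069), within about 1 mm of the measured seat point. After I withdrew the gripper, the bar lay on the predicted seated centre line in both the scene and top views, level and in both grooves. The arm was clear, with no contact force beyond noise.
- **Finger width:** The fingers read about 13.5 mm on the 16 mm bar. I reopened and gripped lower, and it read the same, so I put it down to soft pads. The bar held firmly and stayed level in the grip.
- **U-bar check failed:** My last picture check of the U-bar did not confirm its position. The brightness mask in the scene view dropped from 401 to 110 pixels, and the top view also changed there. The parked arm or its shadow was probably over it, but I did not look again before handing in. The tool kept a clear distance from it on every move, and no unexpected contact force showed, so I have no reason to think it moved.

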